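Bring the seed-ball dish round to the pot, level

ROBOT

A 6-joint arm with a two-finger parallel gripper is mounted at the origin on the work surface; the furniture and walls round the work are solid. World frame = base frame: x ahead of the robot, y to its left, z up, the work surface at z = 0. Lengths are in mm, angles in rad, forces in N, time in s.
With the tool pointing down it reaches from about 400 to 925 mm from the base axis. Payload 12.5 kg.
Tool frame: the origin (TCP) lies on the mounting face of the last link; the fingertips stand 190 mm ahead of it and the grasp point (between the pads) lies 171 mm ahead of it; z points along the fingers, y is the line along which they close (so a half turn about z gives the same grasp; the last joint's range is limited). The gripper opens to 95 mm and grips with 3 to 60 N. Pads are 20 mm wide; open, the fingers measure 119 mm over their backs; the gripper's body (75 mm by 180 mm) begins 59 mm behind the grasp point.
Start: joints at [-1.243, 0.491, 1.559, -0, 1.092, -0.106], TCP at [262.72, -567.101, 404.761] pointing down, gripper open.
Joint ranges: [-3.1, 3.1], [-0.84, 2.19], [0.05, 2.79], [-1.13, 4.28], [0.06, 2.93], [-2.69, 2.69]. Speed limits (rad/s): [2.22, 2.22, 2.79, 3.14, 3.14, 3.14].

INTERFACE

Orientations are given as [roll, pitch, yaw] about the fixed x, y, z axes, in that order (R = Rz(yaw) Ry(pitch) Rx(roll)).
In Python, from cell import env gives the robot as it stands.
- The arm moves only by the tool carry_out, never from a script. Its argument "series" is a list of rows, each a list of 5 numbers: the shift along the tool's x, y, z in m, then the turn about the tool's z in degrees, then the opening, from 0 (shut) to 1 (fully open). A call has 1 to 20 rows; each row is the pose to reach, as a shift and turn from the pose commanded when the call began, along the tool's axes at that moment; what a row does not reach only later rows make up. A row lasts 1/8 s, in which the tool goes at most 62.5 mm and 10.7 degrees, less where a joint would pass 70% of its speed; a pose out of reach is approached as far as the arm can. A call with a gripper value outside its range is refused whole. The fingers move at their own pace and stop on an object; the grip force is fixed at half the most. Time passes only in rows, so rows that repeat a pose let the fingers close. It gives the time, the measured TCP pose, the force, the opening and the grip force at its end, in the units of the state.
- env.state(): the state, without advancing time (a new reading comes with each control period).
- env.read_camera(name): name is "scene" or "top" or "wrist"; returns (picture, depth): 384x512x3 uint8, red, green, blue; 384x512 float32, mm along the optical axis (not along the pixel's ray), 0 where there is no reading.
- env.get_calibration(name): a dict with "intrinsics" (3x3 intrinsics, pixels), "cam_to_world" (4x4, takes a point from camera to world coordinates); the wrist camera has in their place "T_tool_cam" (4x4, takes a point from camera to tool coordinates, whose origin is the TCP and whose axes are the flange's). Camera axes: x right, y up, looking along -z (the intrinsics and any distortion apply to the point x, -y, -z); pixel columns grow to the right and rows downward; lengths in mm; the calibration is good to about 2 mm. The wrist camera is an equidistant fisheye: a pixel r from the principal point sees the ray r / f radians off the axis. A picture is of the moment at which its call begins: read the wrist's pose just before it. get_calibration takes no time and is no camera call.
- env.job_done(): hands the job in; it is judged then, once.
The state is a dict: "t": time; "joints": joint angles; "qvel": joint speeds; "tau": joint torques, N m; "eef_pos": TCP position; "tcp_rot": TCP orientation; "ft_force": force on the tool from outside, world axes, zero at the start; "moment": the same for the moment, N m; "opening": opening from 0.0 (shut) to 1.0 (fully open); "grip_force": force on a finger pad.
Only numpy, scipy, OpenCV 4.12 (cv2) and the standard library are available. Lean on these libraries where they do the work, as an engineer would, in place of code of your own. Each camera call takes 0.05 s, during which the arm holds its last target. There are 200 camera calls.

TASK

Take the white dish by its arched wooden handle, lift it level and clear off its stand, and then give it a quarter turn so that its pouring lip, which now points towards the robot, points sideways to the clay pot's side, away from the stand. Bring the tip of the lip over the middle of the clay pot's mouth, a few centimetres above the rim, and finish holding the dish there, still and level, ready to be tipped. The seed ball must stay loose and centred in the bottom of the dish all the way, untouched, and the pot and the other things on the bench stay as they are.

Things in the scene. Friction and masses are not known exactly. Their poses are not given: they have to be found in the camera images.
- dish: White round dish, blue rim, 133 mm across, 180 g, loose on the stand. Origin: centre of its underside; z up, +x to the pouring lip, which starts pointing roughly at the robot, parallel to the stand's x. Inside a cone rises at 12 degrees from the centre (8 mm above the underside) to the rim (28 mm). An arched wire handle spans it along y, legs at y = +-63 mm.
- dish_grip (a point): Centre of the dish's wooden handle bar, 92 mm above the dish's underside over its centre; axes as the dish. The bar is 14 mm thick (along dish x: grip it across this), 84 mm long (along dish y) and 16 mm high, top at 100 mm. Free space beneath the bar down to the ball's top at 34 mm.
- dish_lip (a point): Tip of the pouring lip, in the dish's frame 95 mm along +x and 23 mm above the underside; the lip is a channel 36 mm wide.
- dish_seat (a point): Point in the dish where the ball's centre is when centred, 21 mm above the middle of the underside.
- seed_ball: Loose dark brown clay seed ball, 26 mm diameter, 20 g, resting in the bottom of the dish; origin at its centre. It rolls off centre if the dish tilts more than about 12 degrees or accelerates sideways at more than about 2 m/s2.
- stand_top (a point): Centre of the top of the square wooden stand, 110 mm wide, 30 mm high, fixed to the bench; x axis is the direction the dish's lip points at the start, z up.
- pot_mouth (a point): Centre of the mouth (rim plane) of the empty terracotta clay pot, 85 mm high, 112 mm across the rim, mouth 100 mm wide, loose, upright. It stands to the left or to the right of the stand.
- pot: The same clay pot; origin at the centre of its underside.
- black_pots: Stack of nested black plastic pots, 76 mm across, 108 mm high, loose, on the other side of the stand from the clay pot: a bystander. Origin at its underside.
- labels: Bundle of white stick labels, 109x17x15 mm, lying on the bench: a bystander.
- packet: White paper seed packet, 118x82x9 mm, lying flat: a bystander.
- marker: Blue and white marker pen, 135 mm long, 17 mm thick, lying on the bench beyond the stand: a bystander.

How it is judged (in metres and radians):
On the way, in this order (a step that is already met when the one before it is completed fails the run):
1. the dish is lifted clear of the stand, level, before it is turned (z of dish in the frame of stand_top above 0.02 m and contact force between dish and stand below 0.05 N and angle between dish_grip's own z axis and vertical below 0.12 rad), for 0.1 s.
2. in the air, the dish is a quarter turn (within about 12 degrees) from the stand's direction, level, ball centred (angle between the x axis of dish and the x axis of stand_top, either way round above 1.36 rad and angle between dish_grip's own z axis and vertical below 0.12 rad and distance between seed_ball and dish_seat below 0.01 m and contact force between dish and stand below 0.05 N and contact force between dish and pot below 0.05 N), for 0.1 s.
At the end, for the whole second after the job is handed in: Dish held still in the air, touching neither stand nor pot; level to 7 deg; a quarter turn (12 deg) from the stand's x, stand behind the lip; lip tip within 30 mm of the pot mouth's centre in plan, 20-110 mm above the rim; ball within 10 mm of centred; pot upright, moved under 15 mm (all of step 2 and x of stand_top in the frame of dish below 0 m and horizontal distance between dish_lip and pot_mouth below 0.03 m and z of dish_lip in the frame of pot_mouth between 0.02 and 0.11 m and contact force between the fingers and dish above 1 N and linear speed of dish below 0.03 m/s and angular speed of dish below 0.15 rad/s and angle between pot's own z axis and vertical below 0.1 rad and distance of pot from where it was at the start of the episode below 0.015 m); the arm keeps its last pose, push and grip.
It fails at once if the ball rolls more than 25 mm from the middle of the dish (distance between seed_ball and dish_seat above 0.025 m).
It fails at once if the dish tilts more than 12 degrees (angle between dish_grip's own z axis and vertical above 0.21 rad).
It fails at once if the robot touches the ball (contact force between any of the fingers, the arm and seed_ball above 0.3 N).
It fails at once if the clay pot is knocked or moved more than 20 mm (distance of pot from where it was at the start of the episode above 0.02 m or angle between pot's own z axis and vertical above 0.25 rad).
It fails at once if a bystander is moved more than 20 mm (distance of any of black_pots, labels, packet, marker from where it was at the start of the episode above 0.02 m).
It also fails if it takes over 51 s, if anything falls off the work surface, if the arm or the gripper's body presses on something with over 40 N, if the wrist force passes 120 N, or if a joint passes its speed limit or range.

## Working session

There is one attempt and no reset: what is moved stays moved. The work goes in short steps, Python scripts to look and compute and a tool call to move; the robot and the scene stay as the last step left them, time stands still between calls to the robot, and variables do not carry over. Pictures are saved under pics/ and viewed, at most 10 in all, crops included, and the job is handed in when it is done.

Besides the shell and the picture viewer there is one more tool, called after "Request:" in YAML: its name, and indented under it one key for each argument. carry_out: Moves the arm, as the interface text tells. Its arguments: {"type":"object","properties":{"series":{"type":"array","items":{"type":"array","items":{"type":"number"}}}},"required":["series"]}

```bash
mkdir -p pics
cat > h.py <<'E'
from cell import env
import numpy as np, cv2
def cloud(name):
    p,d=env.read_camera(name); c=env.get_calibration(name); K=np.array(c["intrinsics"]); T=np.array(c["cam_to_world"])
    v,u=np.indices(d.shape); x=(u-K[0,2])/K[0,0]*d; y=(v-K[1,2])/K[1,1]*d
    P=np.stack([x,-y,-d,np.ones_like(d)],-1)@T.T
    return p,d,P[...,:3]
def save(n,p): cv2.imwrite(f"pics/{n}.png",p[...,::-1])
E
python3 - <<'E'
from h import *
s=env.state(); print(s)
for n in("top","scene"):
    p,d,P=cloud(n); save(n,p); np.save(n,P); print(env.get_calibration(n))
a=cv2.imread("pics/top.png")
E
```

```text
{'t': 0.0, 'joints': array([-1.24260645e+00,  4.91545344e-01,  1.55944509e+00,  1.29299888e-06,
        1.09172100e+00, -1.05597427e-01]), 'qvel': array([-0.00034256,  0.0012664 , -0.00011328,  0.00190937, -0.00139538,
       -0.00144715]), 'tau': array([-2.10524745e-04, -6.12646437e+01, -2.58189046e+01,  6.91958028e-02,
        4.81638929e-02, -8.73922477e-05]), 'eef_pos': array([ 262.70435804, -567.06794533,  404.17197094]), 'tcp_rot': array([-3.14048023e+00, -1.19060429e-04,  4.33786642e-01]), 'ft_force': array([-0.34383759, -0.04472117, -0.00729199]), 'moment': array([-0.03060808,  0.02910107,  0.07600112]), 'grip_force': 0.0, 'opening': 1.0019573712824905}
{'intrinsics': array([[392.99911894,   0.        , 256.93407349],
       [  0.        , 392.99911894, 192.43986395],
       [  0.        ,   0.        ,   1.        ]]), 'cam_to_world': array([[-4.56643625e-03,  9.86104230e-01, -1.66065034e-01,
         3.10849213e+02],
       [-9.99950097e-01, -5.97844936e-03, -8.00388739e-03,
         7.06115151e+00],
       [-8.88547860e-03,  1.66020197e-01,  9.86082320e-01,
         1.22305901e+03],
       [ 0.00000000e+00,  0.00000000e+00,  0.00000000e+00,
         1.00000000e+00]])}
{'intrinsics': array([[374.17682183,   0.        , 255.19018643],
       [  0.        , 374.17682183, 197.10971047],
       [  0.        ,   0.        ,   1.        ]]), 'cam_to_world': array([[-8.52696627e-01,  2.56280592e-01, -4.55223813e-01,
         6.06255520e+01],
       [-5.21800114e-01, -3.75857317e-01,  7.65804099e-01,
         7.96797165e+02],
       [ 2.51615262e-02,  8.90534410e-01,  4.54219509e-01,
         5.77214907e+02],
       [ 0.00000000e+00,  0.00000000e+00,  0.00000000e+00,
         1.00000000e+00]])}
```

View pics/top.png

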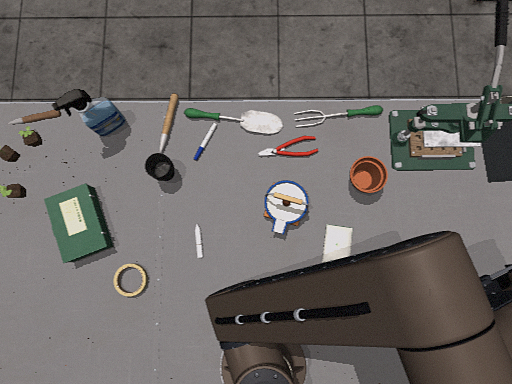

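View pics/scene.png

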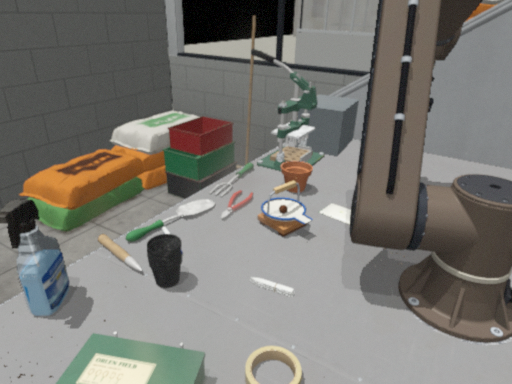

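The top view shows the dish at about (287,203) with its lip at (279,231). The clay pot is on the robot's right at (368,175), the black pots on the left at (160,167), and the packet is partly under the arm. Next I measure the bar, the lip and the pot mouth.

Run:
```python
from h import *
P=np.load("top.npy"); p=cv2.imread("pics/top.png")[...,::-1].astype(int)
v,u=np.indices(P.shape[:2]); z=P[...,2]
near=(abs(u-287)<30)&(abs(v-205)<38)
bar=near&(z>115)&(z<140)
B=P[bar]; print("bar",len(B),np.median(B,0),B.min(0),B.max(0)); 
print(cv2.minAreaRect(B[:,:2].astype(np.float32)))
blue=near&(p[...,2]-p[...,0]>50)&(z>40)&(z<75); B2=P[blue]; print("rim",len(B2),B2.mean(0),cv2.minEnclosingCircle(B2[:,:2].astype(np.float32)))
dish=near&(z>42)&(z<70)&(p.min(-1)>150); D=P[dish]; c=np.array(cv2.minEnclosingCircle(B2[:,:2].astype(np.float32))[0])
r=np.linalg.norm(D[:,:2]-c,axis=1); L=D[(r>72)]; print("lip",len(L),L.mean(0),r.max(), np.degrees(np.arctan2(*(L.mean(0)[:2]-c)[::-1])))
rim=(abs(u-368)<26)&(abs(v-175)<26)&(z>78)&(z<95); R=P[rim][:,:2].astype(np.float32); print("pot",len(R),cv2.minEnclosingCircle(R),cv2.fitEllipse(cv2.convexHull(R)),P[rim][:,2].mean())
m=(z>130)&(abs(u-330)<130)&(v<225)&(v>110); print("tall",P[m].max(0) if m.any() else 0,P[m].min(0))
Q=np.load("scene.npy"); q=cv2.imread("pics/scene.png")[...,::-1].astype(int); v,u=np.indices(Q.shape[:2])
b=(abs(u-287)<20)&(abs(v-187)<12)&(Q[...,2]>110)&(Q[...,2]<140)&(Q[...,0]<560); print("scene bar",b.sum(),cv2.minAreaRect(Q[b][:,:2].astype(np.float32)),np.median(Q[b],0))
rim=(abs(u-297)<22)&(abs(v-172)<16)&(Q[...,2]>78)&(Q[...,2]<95);R=Q[rim][:,:2].astype(np.float32);print("scene pot",len(R),cv2.minEnclosingCircle(R))
```

```text
bar 180 [478.78179748 -68.74691134 127.68171146] [ 461.58673557 -122.70562099  115.79896201] [496.55620678 -15.48902332 133.16839382]
((479.4012756347656, -69.23936462402344), (112.04315185546875, 14.271600723266602), 73.13948059082031)
rim 223 [473.55777585 -66.14459443  55.97288398] ((465.6767578125, -65.53157806396484), 80.73907470703125)
lip 30 [416.50604213 -51.88457796  50.65858745] 80.47736055998399 164.48836478619305
pot 220 ((555.9638061523438, -312.12188720703125), 56.313751220703125) ((556.1912231445312, -312.3559875488281), (110.08441162109375, 110.72571563720703), 40.502803802490234) 82.66846468223777
tall [ 696.77311397    7.06115151 1223.05900506] [ 310.84921262 -560.96061724  130.00919993]
scene bar 178 ((478.6566162109375, -68.23123168945312), (118.36843872070312, 17.00659942626953), 71.94185638427734) [477.99973251 -62.10311254 124.20727263]
scene pot 152 ((554.8929443359375, -311.9796142578125), 58.53746795654297)
```

Everything agrees between the two cameras:

| Item | Value |
|---|---|
| Bar centre | (479,-69), axis about 72.8° |
| Pot mouth | (556,-312) |
| Lip heading | about 163° |

Now I move above the bar.

Request:
carry_out:
  series:
    - [0.03,-0.027,0,-4,1]
    - [0.07,-0.062,0,-8,1]
    - [0.11,-0.098,0,-13,1]
    - [0.15,-0.134,0,-18,1]
    - [0.19,-0.169,0,-23,1]
    - [0.23,-0.205,0,-28,1]
    - [0.27,-0.24,0,-33,1]
    - [0.31,-0.276,0,-38,1]
    - [0.35,-0.312,0,-43,1]
    - [0.385,-0.343,0,-46,1]
    - [0.4056,-0.3611,0,-48,1]
    - [0.4056,-0.3611,0,-48,1]
    - [0.4056,-0.3611,0,-48,1]
    - [0.4056,-0.3611,0,-48,1]

```text
t: 1.85
eef_pos: [478.7, -69.8, 404.7]
tcp_rot: [-3.141, 0.0, 1.27]
ft_force: [-0.2, -0.0, -0.5]
opening: 1.001
grip_force: 0.0
```

Run:
```python
from h import *
from scipy.spatial.transform import Rotation as Ro
s=env.state(); print(s["t"],s["eef_pos"],s["tcp_rot"],s["joints"])
p,d=env.read_camera("wrist"); c=env.get_calibration("wrist"); print(c)
save("w1",p)
K=np.array(c["intrinsics"]); v,u=np.indices(d.shape); a=(u-K[0,2])/K[0,0]; b=(v-K[1,2])/K[1,1]; r=np.hypot(a,b)+1e-9
k=np.tan(r)/r; X=np.stack([a*k*d,-b*k*d,-d,np.ones_like(d)],-1)
T=np.eye(4); T[:3,:3]=Ro.from_euler("xyz",s["tcp_rot"]).as_matrix(); T[:3,3]=s["eef_pos"]
P=(X@(T@np.array(c["T_tool_cam"])).T)[...,:3]; np.save("w1",P)
m=(P[...,2]>122)&(P[...,2]<142)&(d>0)&(np.hypot(P[...,0]-479,P[...,1]+69)<42)&(r<1.4)
B=P[m]; print(len(B),np.median(B,0),cv2.minAreaRect(B[:,:2].astype(np.float32)),cv2.PCACompute(B[:,:2].astype(np.float32),None)[1])
```

```text
1.85 [478.70377526 -69.80771696 404.67391203] [-3.14144808e+00  1.59923362e-04  1.26997560e+00] [-2.81426540e-01  2.91190030e-01  1.89468553e+00 -1.92320062e-04
  9.55864755e-01  1.95051619e-02]
{'intrinsics': array([[297.31863964,   0.        , 251.44537873],
       [  0.        , 297.31863964, 187.87759816],
       [  0.        ,   0.        ,   1.        ]]), 'T_tool_cam': array([[ 4.73754876e-04,  9.58743843e-01,  2.84271032e-01,
         7.98977532e+01],
       [ 9.99999822e-01, -5.56928106e-04,  2.11757774e-04,
         1.32809162e+00],
       [ 3.61339989e-04,  2.84270881e-01, -9.58743936e-01,
         2.05244433e+01],
       [ 0.00000000e+00,  0.00000000e+00,  0.00000000e+00,
         1.00000000e+00]])}
1329 [482.06455844 -67.1097693  129.18343956] ((481.1648864746094, -69.60791015625), (83.86453247070312, 13.466127395629883), 73.25810241699219) [[ 0.28650975  0.9580774 ]
 [ 0.9580774  -0.28650975]]
```

View pics/w1.png

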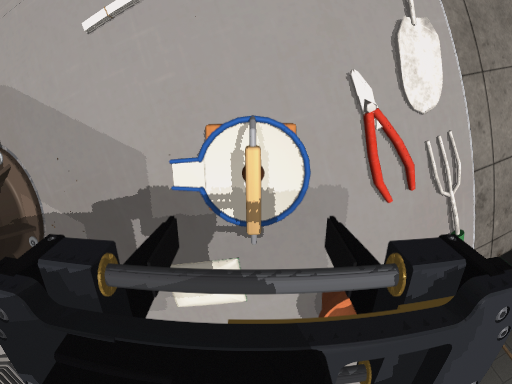

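The wrist view shows the bar at (253,190), upright in the picture and midway between the fingers, with the lip to the left. The offset is about 2 mm, so I go down and close.

Request:
carry_out:
  series:
    - [0.001,0.0015,0.02,0,1]
    - [0.001,0.0015,0.045,0,1]
    - [0.001,0.0015,0.07,0,1]
    - [0.001,0.0015,0.09,0,1]
    - [0.001,0.0015,0.105,0,1]
    - [0.001,0.0015,0.112,0,1]
    - [0.001,0.0015,0.112,0,1]
    - [0.001,0.0015,0.112,0,1]
    - [0.001,0.0015,0.112,0,0.5]
    - [0.001,0.0015,0.112,0,0.3]
    - [0.001,0.0015,0.112,0,0.27]
    - [0.001,0.0015,0.112,0,0.24]
    - [0.001,0.0015,0.112,0,0.22]

```text
t: 3.52
eef_pos: [480.7, -68.5, 292.7]
tcp_rot: [3.142, 0.0, 1.272]
ft_force: [0.4, -0.1, -0.5]
opening: 0.532
grip_force: 0.0
```

Request:
carry_out:
  series:
    - [0,0,0,0,0.2]
    - [0,0,0,0,0.18]
    - [0,0,0,0,0.16]
    - [0,0,0,0,0.14]
    - [0,0,0,0,0.12]
    - [0,0,0,0,0.08]
    - [0,0,0,0,0]
    - [0,0,0,0,0]
    - [0,0,0,0,0]

```text
t: 4.65
eef_pos: [480.7, -68.4, 292.7]
tcp_rot: [-3.142, 0.0, 1.272]
ft_force: [0.6, -0.0, -0.7]
opening: 0.144
grip_force: 30.0
```

The fingers hold the bar: opening 13.7 mm, 30 N. Now a gentle lift.

Request:
carry_out:
  series:
    - [0,0,-0.001,0,0]
    - [0,0,-0.003,0,0]
    - [0,0,-0.007,0,0]
    - [0,0,-0.013,0,0]
    - [0,0,-0.02,0,0]
    - [0,0,-0.027,0,0]
    - [0,0,-0.035,0,0]
    - [0,0,-0.043,0,0]
    - [0,0,-0.051,0,0]
    - [0,0,-0.059,0,0]
    - [0,0,-0.067,0,0]
    - [0,0,-0.074,0,0]
    - [0,0,-0.08,0,0]
    - [0,0,-0.085,0,0]
    - [0,0,-0.088,0,0]
    - [0,0,-0.09,0,0]
    - [0,0,-0.09,0,0]
    - [0,0,-0.09,0,0]
    - [0,0,-0.09,0,0]

```text
t: 7.02
eef_pos: [480.7, -68.5, 382.6]
tcp_rot: [-3.141, 0.0, 1.272]
ft_force: [0.1, -0.2, -2.1]
opening: 0.146
grip_force: 30.0
```

Run:
```python
from h import *
a=[cv2.resize(cloud("scene")[0][120:260,220:380],None,fx=2.5,fy=2.5), cv2.resize(cloud("top")[0][150:290,220:380],None,fx=2.5,fy=2.5)]
save("lift",np.hstack(a)); s=env.state(); print(s["ft_force"],s["tcp_rot"],s["eef_pos"])
```

```text
[ 0.20698564 -0.16782403 -2.20999844] [-3.14151105e+00  8.47710930e-05  1.27158204e+00] [480.71659765 -68.45522305 382.64235717]
```

View pics/lift.png

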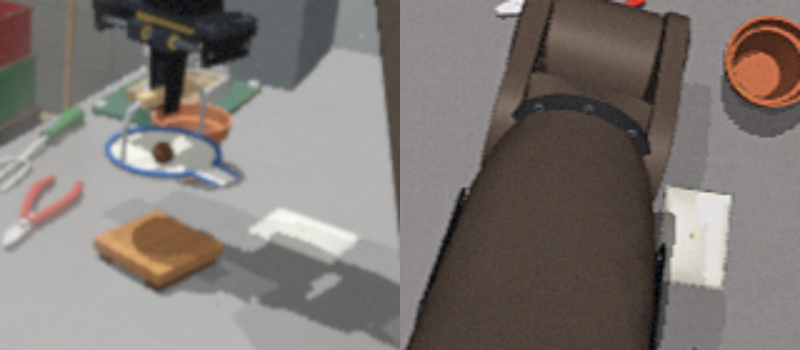

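The dish hangs level about 90 mm clear of the stand, with the ball centred at (162,152) in the left crop. Now the quarter turn in place. World counter-clockwise means a negative tool turn.

Request:
carry_out:
  series:
    - [0,0,0,-1,0]
    - [0,0,0,-3,0]
    - [0,0,0,-6,0]
    - [0,0,0,-10,0]
    - [0,0,0,-15,0]
    - [0,0,0,-21,0]
    - [0,0,0,-27,0]
    - [0,0,0,-33,0]
    - [0,0,0,-39,0]
    - [0,0,0,-45,0]
    - [0,0,0,-51,0]
    - [0,0,0,-57,0]
    - [0,0,0,-63,0]
    - [0,0,0,-69,0]
    - [0,0,0,-75,0]
    - [0,0,0,-80,0]
    - [0,0,0,-84,0]
    - [0,0,0,-87,0]
    - [0,0,0,-89,0]
    - [0,0,0,-90,0]

```text
t: 9.62
eef_pos: [480.7, -68.5, 382.7]
tcp_rot: [-3.142, -0.0, 2.844]
ft_force: [-0.0, -0.0, -1.4]
opening: 0.141
grip_force: 30.0
```

Run:
```python
from h import *
from scipy.spatial.transform import Rotation as Ro
p=cv2.resize(cloud("scene")[0][120:260,220:380],None,fx=2.5,fy=2.5)
s=env.state(); w=env.read_camera("wrist")[0]
save("turn",np.hstack([p,cv2.resize(w,(400,350))])); R=Ro.from_euler("xyz",s["tcp_rot"]).as_matrix(); print(s["tcp_rot"],s["eef_pos"])
lip=-R[:,1]; print("tool y",R[:,1])
y=np.degrees(s["tcp_rot"][2]); h=np.radians(y+90); u=np.array([np.cos(h),np.sin(h)])
t=np.array([556,-312])-95*u; dv=np.r_[t-s["eef_pos"][:2],0]; print(np.degrees(h),t,R.T@dv)
```

```text
[-3.14151643e+00  5.55806890e-05  2.84398735e+00] [480.69956413 -68.466883   382.72283892]
tool y [ 2.93231627e-01  9.56041426e-01 -7.62230657e-05]
252.94847198201617 [ 583.85700422 -221.17606419] [-1.43401947e+02 -1.15747279e+02  1.67929916e-02]
```

View pics/turn.png

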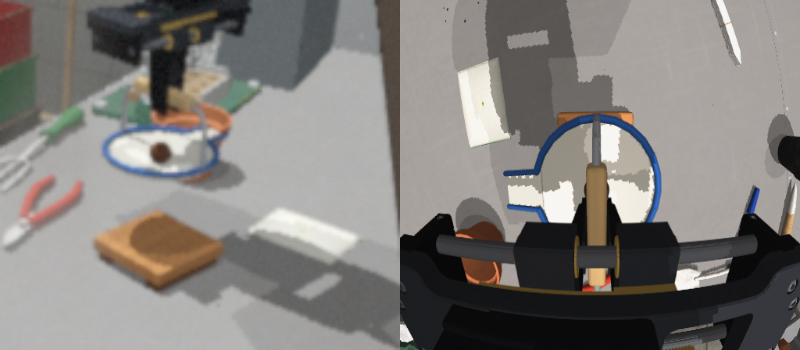

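The lip points to the pot's side, the dish is level and the ball is centred. Now I carry it over the pot.

Request:
carry_out:
  series:
    - [-0.001,-0.001,0,0,0]
    - [-0.004,-0.003,0,0,0]
    - [-0.009,-0.007,0,0,0]
    - [-0.016,-0.013,0,0,0]
    - [-0.025,-0.02,0,0,0]
    - [-0.035,-0.028,0,0,0]
    - [-0.045,-0.036,0,0,0]
    - [-0.055,-0.044,0,0,0]
    - [-0.065,-0.052,0,0,0]
    - [-0.075,-0.061,0,0,0]
    - [-0.085,-0.069,0,0,0]
    - [-0.095,-0.077,0,0,0]
    - [-0.105,-0.085,0,0,0]
    - [-0.115,-0.093,0,0,0]
    - [-0.124,-0.1,0,0,0]
    - [-0.132,-0.107,0,0,0]
    - [-0.138,-0.112,0,0,0]
    - [-0.141,-0.114,0,0,0]
    - [-0.143,-0.116,0,0,0]
    - [-0.143,-0.116,0,0,0]

```text
t: 12.22
eef_pos: [583.1, -221.4, 382.7]
tcp_rot: [-3.142, -0.0, 2.842]
ft_force: [0.7, -0.1, -1.4]
opening: 0.146
grip_force: 30.0
```

Request:
carry_out:
  series:
    - [0,0,0,0,0]
    - [0,0,0,0,0]
    - [0,0,0,0,0]
    - [0,0,0,0,0]
    - [0,0,0,0,0]
    - [0,0,0,0,0]
    - [0,0,0,0,0]
    - [0,0,0,0,0]

```text
t: 13.22
eef_pos: [583.2, -221.5, 382.7]
tcp_rot: [-3.142, 0.0, 2.842]
ft_force: [-0.8, 0.3, -2.4]
opening: 0.142
grip_force: 30.0
```

Run:
```python
from h import *
p=cv2.resize(cloud("scene")[0][100:240,240:400],None,fx=2.5,fy=2.5)
t,d,P=cloud("top"); s=env.state(); w=env.read_camera("wrist")[0]
save("end",np.vstack([np.hstack([p,cv2.resize(w,(400,350))]),np.hstack([cv2.resize(t[130:250,300:440],(400,250))]*2)])); print(s["tcp_rot"],s["eef_pos"],s["qvel"])
```

```text
[-3.14152841e+00  4.70548510e-05  2.84234086e+00] [ 583.15585274 -221.46270636  382.74831652] [-0.00012646  0.00107427  0.00273359 -0.0010703  -0.0017596  -0.00117542]
```

View pics/end.png

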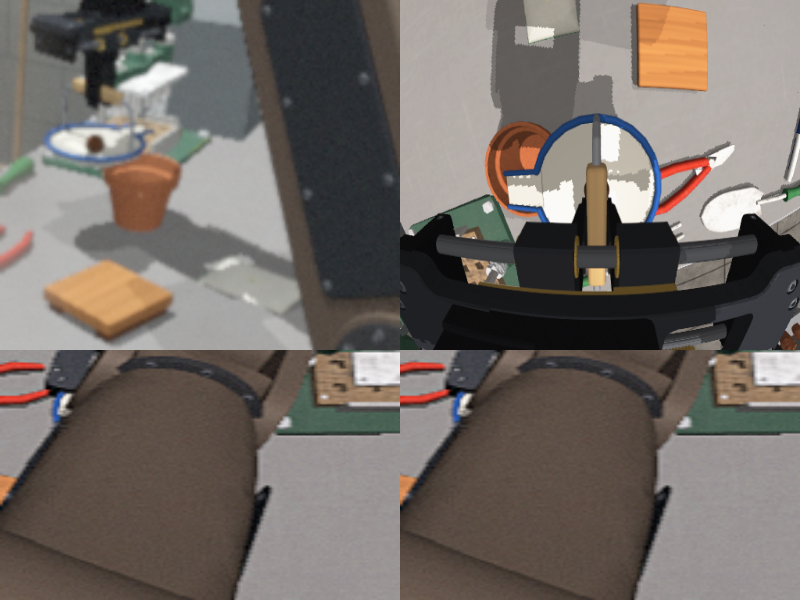

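The wrist view shows the lip at (522,185) over the pot's mouth, and in the scene view the dish is level with the ball centred. One numeric check of lip and pot, then I hand in.

Run:
```python
from h import *
from scipy.spatial.transform import Rotation as Ro
s=env.state(); p,d=env.read_camera("wrist"); c=env.get_calibration("wrist")
K=np.array(c["intrinsics"]); v,u=np.indices(d.shape); a=(u-K[0,2])/K[0,0]; b=(v-K[1,2])/K[1,1]; r=np.hypot(a,b)+1e-9
k=np.tan(r)/r; X=np.stack([a*k*d,-b*k*d,-d,np.ones_like(d)],-1)
T=np.eye(4); T[:3,:3]=Ro.from_euler("xyz",s["tcp_rot"]).as_matrix(); T[:3,3]=s["eef_pos"]
P=(X@(T@np.array(c["T_tool_cam"])).T)[...,:3]; z=P[...,2]; ok=(d>0)&(r<1.2)
h=np.array([-.296,-.955]); al=(P[...,:2]-s["eef_pos"][:2])@h
m=ok&(z>125)&(z<165)&(al>72)&(al<130)&(abs(P[...,0]-556)<40); L=P[m]; print("lip",len(L),al[m].max(),L.mean(0),L[np.argsort(al[m])[-30:]].mean(0))
m=ok&(z>78)&(z<92)&(np.hypot(P[...,0]-556,P[...,1]+312)<75); R=P[m][:,:2].astype(np.float32); print("pot",len(R),cv2.minEnclosingCircle(R))
```

```text
lip 1182 97.49692527768165 [ 561.64095019 -302.19244209  142.84037372] [ 557.07689417 -313.61833982  144.08138288]
pot 1191 ((557.9055786132812, -314.9102783203125), 56.100791931152344)
```

The lip tip is within about 2 mm of the mouth centre and about 59 mm above the rim.

```bash
python3 -c "
from cell import env
print(env.job_done())"
```

```text
the job is handed in; nothing more can be done
None
```

The job is handed in: the dish is held level and still, ball centred, with its lip about 2 mm from the centre of the clay pot's mouth and about 59 mm above the rim by the last measurement; the hand-in returned no verdict.

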